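Close the ratchet edge clamp on a panel painting

ROBOT

A 6-joint arm with a two-finger parallel gripper is mounted at the origin on the work surface. World frame = base frame: x ahead of the robot, y to its left, z up, the work surface at z = 0. Lengths are in m, angles in rad, forces in N, time in s.
With the tool pointing down it reaches from about 0.25 to 0.725 m from the base axis. Payload 9.7 kg.
Tool frame: the origin (TCP) lies on the mounting face of the last link; the fingertips stand 173 mm ahead of it and the grasp point (between the pads) lies arm.grip_point_offset ahead of it (arm.grip_point_offset is the distance from the TCP to the grasp point, in m); x points along the fingers, y is the direction in which the jaws open and shut, and the axes are right-handed (so a half turn about x gives the same grasp; the last joint's range is limited). The gripper opens to 85 mm and grips with 20 to 120 N. Pads are 22 mm wide; open, the fingers measure 114 mm over their backs; the gripper's body (76 mm by 85 mm) begins 54 mm behind the grasp point. The pads swing forward as they close: fully open they stand 13 mm farther back than shut.
Start: joints at [-1.295, 0.087, 0.176, 1.66, 0, 1.571], TCP at [0.15, -0.529, 0.405] pointing down, gripper open.
Joint ranges: [-3.13, 3.13], [-0.85, 1.81], [-1.15, 1.24], [-2.2, 2.28], [-1.44, 1.52], [-3.14, 3.14]. Speed limits (rad/s): [2.22, 2.22, 2.57, 3.14, 3.14, 3.14].

INTERFACE

Orientations are given as a 3x3 rotation matrix whose columns are the frame's x, y, z axes.
In Python, from cell import arm gives the robot as it stands.
- The arm moves only by the shell command python3 -m pendant 'ROWS' [OPENING] [FORCE]. ROWS is JSON, a list of rows, each a list of 4 numbers: the shift along the tool's x, y, z in mm, then the turn about the tool's x in degrees. A call has exactly 10 rows; each row is the pose to reach, as a shift and turn from the pose measured when the call began, along the tool's axes at that moment; what a row does not reach only later rows make up. A row lasts 1/10 s, in which the tool goes at most 50 mm and 8.59 degrees, less where a joint would pass 70% of its speed; a pose out of reach is approached as far as the arm can. A call with a gripper value outside its range is refused whole. OPENING is the finger opening in mm, from 0 to 85.4, set as the call begins (- or left out, the last holds). The fingers move at their own pace and stop on an object; FORCE is the grip in N (left out, the last holds). Time passes only in rows, so rows that repeat a pose let the fingers close, or fill a call up. It gives the time, the measured TCP pose, the force and the opening at its end, in the units of the state.
- arm.sense(): the state, without advancing time (a new reading comes with each control period).
- arm.capture(name): name is "scene" or "top" or "wrist"; returns (picture, depth): 384x512x3 uint8, blue, green, red; 384x512 float32, m along the optical axis (not along the pixel's ray), 0 where there is no reading.
- arm.camera_params(name): a dict with "mtx" (3x3 intrinsics, pixels), "R" (3x3) and "t" (3): a world point X has camera coordinates R X + t; the wrist camera has in their place "tool_from_camera" (4x4, takes a point from camera to tool coordinates, whose origin is the TCP and whose axes are the tool frame's). Camera axes: x right, y down, z forward; pixel columns grow to the right and rows downward; lengths in m; the calibration is good to about 2 mm. A picture is of the moment at which its call begins: read the wrist's pose just before it. camera_params takes no time and is no camera call.
- arm.finish_job(): hands the job in, once; it reports no verdict.
The state is a dict: "time": time; "joint_pos": joint angles; "joint_velocities": joint speeds; "tau": joint torques, N m; "tool_pos": TCP position; "eef_rot": TCP orientation; "wrist_force": force on the tool from outside, world axes, zero at the start; "wrist_torque": the same for the moment, N m; "grip_width": opening from 0.0 (shut) to 1.0 (fully open).
Only numpy, scipy, OpenCV 4.12 (cv2) and the standard library are available. Lean on these libraries where they do the work, as an engineer would, in place of code of your own. Each camera call takes 0.05 s, during which the arm holds its last target. There are 200 camera calls.

TASK

Pull the spring clip straight out of the cross-drilled pin that locks the ratchet clamp and put it in the white dish. Then work the red-knobbed ratchet handle to and fro (it grips and winds the jaw forward as the knob goes away from the robot's side, and runs loose coming back) until the sprung felt pad meets the edge of the panel and is pressed back about half of its travel, never bottoming it. Finally swing the handle back to its near stop; move the jaw only by the handle, do not shift the panel, and leave the two pigment jars standing where they are.

Things in the scene. Friction and masses are not known exactly. Their poses are not given: they have to be found in the camera images.
- hub (a point): top centre of the ratchet's upright axle, 56 mm above the table, with the clamp's axes: z up, +y the way the jaw travels to the panel, -y the side where handle, pin and clip lie, +x roughly away from the robot. The clamp is a fixed grey steel plate 120 x 300 x 10 mm, x -60..60 and y -195..105 mm about the axle.
- handle (a joint): handle angle (rad) about the axle, counter-clockwise from above positive, stops at -0.65 and +0.65; 0: along the clamp's -y. Steel bar 18 mm wide, 38..52 mm above the table, ends 112 mm from the axle. Positive turn (knob to clamp +x): the pawl grips the wheel after up to 0.31 rad lost motion; negative: runs loose. The clip blocks it at about -0.17. About 2 N at the knob; stays where left.
- knob_top (a point): top centre of the red upright knob on the handle: a cylinder of 22 mm diameter, 43 mm tall, standing on the bar 95 mm from the axle; its top is 95 mm above the table. Frame turns with the handle: -y points outwards along the bar.
- pad (a joint): how far (m) the sprung felt pad is pressed back towards the blue jaw block: 0 free, 0.016 bottomed; about half is 0.008. Spring 200 N/m. It shows as the gap between the jaw block and the pad's aluminium backing plate, 16 mm when free, bridged by two orange stems.
- pad_face (a point): middle of the grey felt face of the pad (100 mm wide, 24 mm high), 26 mm above the table, clamp frame; it starts 43 to 64 mm short of the panel.
- panel_edge (a point): middle of the panel's edge that faces the pad, half-way up; panel's axes: +y into the panel, parallel to the clamp's +y, z up.
- panel: small gilded panel painting, wood 200 x 126 x 22 mm (x, y, z), 0.6 kg, loose on a plywood bed within 4 mm of a wooden fence at its far (+y) side; origin at the centre of its underside.
- clip: brass-coloured hitch clip of 5 mm wire, rigid, 30 g, level. Origin: centre of its ring (28 mm outside), mid-wire, 44 mm above the table. +x: along the straight leg, tip at x = 66 mm; the wavy leg runs at y about -14 mm to x = 50 mm. The straight leg is in the pin and comes out pulled along the clip's -x by 45 mm or more. Under the ring is a support 10 mm wide, 41 mm tall.
- pin (a point): centre of the cross hole (8 x 8 mm) of the fixed steel pin, which is 16 mm in diameter and rises to 58 mm above the table; clamp frame. 35 mm from the clip's ring centre at the start.
- dish: shallow white plastic tray fixed to the table, 170 x 130 mm outside (x, y), 22 mm high, wall and floor 4 mm; origin at the centre of its underside.
- pigment_a: jar with black cap and red label, 52 mm in diameter, 60 mm high; origin at the centre of its underside.
- pigment_b: jar with black cap and blue label, 52 mm in diameter, 60 mm high; origin at the centre of its underside.
- jaw: blue steel jaw block 90 mm wide that slides on the clamp, with the pad before it; origin at the axle's foot when at the start, axes as the clamp's.
- wheel: 80 mm steel ratchet wheel with 20 saw teeth, 24..36 mm above the table, under the handle on the same axle; counter-clockwise from above moves the jaw forward, 18 mm per radian. Friction holds it. Origin at the axle's foot, z up; axes parallel to the clamp's at the start.

How it is judged:
By the outcome, as a careful person would: the job done as asked, in the order asked, and still so for the second after the job is handed in, with the robot touching nothing.
It also fails if it takes over 72 s, if anything falls off the work surface, if the arm or the gripper's body presses on something with over 40 N, if the wrist force passes 120 N, or if a joint passes its speed limit or range.

## Working session

There is one attempt and no reset: what is moved stays moved. The work goes in short steps, Python scripts to look and compute and a shell command to move; the robot and the scene stay as the last step left them, time stands still between calls to the robot, and variables do not carry over. Pictures are saved under pics/ and viewed, about 8 in all and at most 12, crops included, and the job is handed in when it is done.

```bash
ls; mkdir -p pics; python3 - <<'E'
from cell import arm
import cv2,numpy as np
s=arm.sense();print(s['time'],s['tool_pos'],s['eef_rot'],arm.grip_point_offset)
for n in ['scene','top']:
    i,d=arm.capture(n);cv2.imwrite(f'pics/{n}0.png',i);np.save(f'pics/{n}0.npy',d)
    p=arm.camera_params(n);print(n,p)
E
```

```text
pics
0.0 [ 0.14977958 -0.52921999  0.40399866] [[-3.60574893e-04  2.72325766e-01 -9.62205044e-01]
 [ 1.23706563e-03 -9.62204249e-01 -2.72326004e-01]
 [-9.99999170e-01 -1.28850471e-03  1.00618504e-05]] 0.1547
scene {'mtx': array([[414.59325858,   0.        , 261.69960164],
       [  0.        , 414.59325858, 194.1492259 ],
       [  0.        ,   0.        ,   1.        ]]), 'R': array([[-0.84803637,  0.52969307,  0.01611091],
       [ 0.37613376,  0.62304786, -0.68580956],
       [-0.37330644, -0.5755316 , -0.7276027 ]]), 't': array([ 0.44619687, -0.14825071,  1.21384738])}
top {'mtx': array([[479.16001491,   0.        , 256.73494034],
       [  0.        , 479.16001491, 190.90274617],
       [  0.        ,   0.        ,   1.        ]]), 'R': array([[ 0.01524841, -0.99969152, -0.01960476],
       [-0.98818945, -0.01207722, -0.15276042],
       [ 0.15247653,  0.02170257, -0.98806878]]), 't': array([0.0027445 , 0.53536832, 1.03836662])}
```

```bash
python3 -c "
import cv2
i=cv2.imread('pics/top0.png');cv2.imwrite('pics/top0b.png',cv2.resize(i,(800,600),interpolation=cv2.INTER_CUBIC))"
```

```text
(no output)
```

View pics/top0b.png

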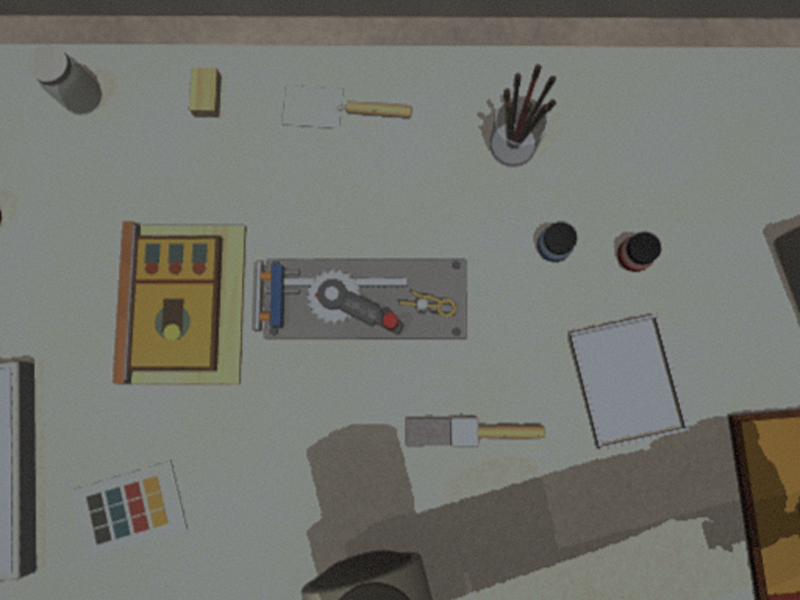

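```bash
cat > h.py <<'E'
from cell import arm
import cv2,numpy as np
np.set_printoptions(precision=4,suppress=True)
def cam(n,s=None):
    """K, world->camera R, t"""
    p=arm.camera_params(n)
    if 'R' in p: return p['mtx'],p['R'],p['t']
    T=p['tool_from_camera'];A=np.eye(4);A[:3,:3]=s['eef_rot'];A[:3,3]=s['tool_pos']
    B=np.linalg.inv(A@T);return p['mtx'],B[:3,:3],B[:3,3]
def ray(c,u,v,z):
    """world point on pixel ray at height z"""
    K,R,t=c;o=-R.T@t;d=R.T@np.linalg.inv(K)@np.array([u,v,1.]);return o+d*(z-o[2])/d[2]
def proj(c,X):
    K,R,t=c;q=K@(R@np.asarray(X)+t);return q[:2]/q[2]
def shift(s,dw):
    """world shift (m) -> tool shift in mm"""
    return s['eef_rot'].T@np.asarray(dw)*1000
E
python3 - <<'E'
from h import *
c=cam('top');k=512/800
for n,u,v,z in [('hub',332,293,.056),('knob',391,321,.095),('ring',447,307,.044),('pin',422,307,.058),('jarA',643,245,.06),('jarB',560,237,.06),
 ('d1',570,333,.022),('d2',654,317,.022),('d3',684,428,.022),('d4',598,446,.022),('pTL',134,237,.03),('pTR',221,237,.03),('pBR',217,370,.03),
 ('plTL',264,260,.01),('plTR',466,260,.01),('plBR',466,338,.01)]:
    print(n,ray(c,u*k,v*k,z))
i=cv2.imread('pics/top0.png')[155:225,150:305];cv2.imwrite('pics/c1.png',cv2.resize(i,None,fx=5,fy=5,interpolation=cv2.INTER_CUBIC))
E
```

```text
hub [0.5394 0.1085 0.056 ]
knob [0.4955 0.0223 0.095 ]
ring [ 0.523  -0.0559  0.044 ]
pin [ 0.5206 -0.02    0.058 ]
jarA [ 0.6133 -0.3333  0.06  ]
jarB [ 0.6237 -0.2159  0.06  ]
d1 [ 0.4903 -0.2353  0.022 ]
d2 [ 0.5152 -0.3572  0.022 ]
d3 [ 0.3569 -0.3938  0.022 ]
d4 [ 0.3298 -0.2717  0.022 ]
pTL [0.6243 0.4089 0.03  ]
pTR [0.6257 0.2789 0.03  ]
pBR [0.4291 0.2744 0.03  ]
plTL [0.5957 0.2176 0.01  ]
plTR [ 0.5991 -0.0852  0.01  ]
plBR [ 0.4822 -0.0854  0.01  ]
```

View pics/c1.png

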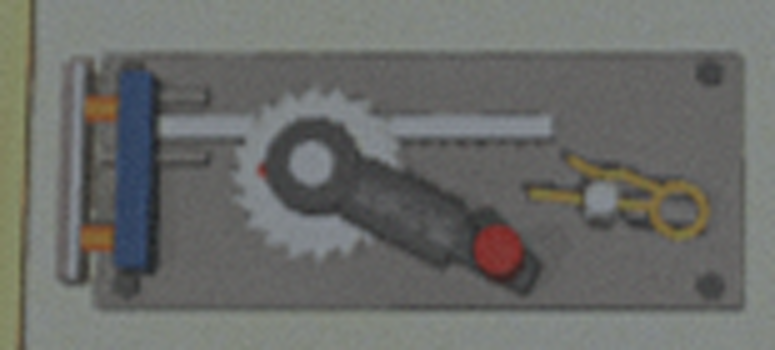

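```bash
python3 - <<'E'
from h import *
c=cam('top');g=lambda u,v,z:ray(c,150+u/5-.4,155+v/5-.4,z)
for n,u,v,z in [('hub',312,162,.056),('knob',497,249,.095),('ring',679,209,.044),('pin',600,200,.058),('tip',530,193,.044),('padplate_top',70,65,.038),('padplate_bot',66,280,.038)]: print(n,g(u,v,z))
d=g(530,193,.044)-g(679,209,.044);print('clip ang from +y toward +x deg',np.degrees(np.arctan2(d[0],d[1])))
h=g(312,162,.056);k=g(497,249,.095);d=k-h;print('handle',np.arctan2(d[0],-d[1]),np.hypot(*d[:2]))
s=arm.sense();print(shift(s,np.array([.523,-.06,.32])-s['tool_pos']))
E
```

```text
hub [0.5406 0.1096 0.056 ]
knob [0.4977 0.025  0.095 ]
ring [ 0.5232 -0.0544  0.044 ]
pin [ 0.5247 -0.0189  0.058 ]
tip [0.5296 0.0125 0.044 ]
padplate_top [0.5871 0.2239 0.038 ]
padplate_bot [0.4883 0.2213 0.038 ]
clip ang from +y toward +x deg 5.487336259687401
handle -0.4689997405213145 0.09490691747686676
[  84.447  -349.7485 -486.8996]
```

```bash
python3 -m pendant '[[8,-29,-40,-6],[16,-58,-80,-12],[22,-87,-120,-18],[28,-116,-160,-24],[35,-145,-200,-30],[42,-174,-240,-36],[50,-203,-280,-42],[57,-230,-320,-48],[63,-260,-360,-54],[70,-288,-400,-60]]' 60
python3 - <<'E'
from h import *
s=arm.sense();print(s['tool_pos'],s['eef_rot'],shift(s,np.array([.523,-.06,.32])-s['tool_pos']));y=s['eef_rot'][:,1];print(np.degrees(np.arctan2(y[1],y[0])))
E
```

```text
time: 1.1
tool_pos: [0.457, -0.1411, 0.3341]
eef_rot: [[-0.0, 0.971, -0.241], [0.001, -0.241, -0.971], [-1.0, -0.0, -0.001]]
wrist_force: [1.1, -1.1, 0.7]
grip_width: 0.706
[ 0.457  -0.1411  0.3341] [[-0.0002  0.9705 -0.241 ]
 [ 0.001  -0.241  -0.9705]
 [-1.     -0.0004 -0.001 ]] [ 14.1993  44.5585 -94.6014]
-13.942888053750865
```

```bash
python3 -m pendant '[[3,10,-25,-3],[6,20,-50,-5],[10,32,-75,-7],[14,45,-95,-8.5],[14,45,-95,-8.5],[14,45,-95,-8.5],[14,45,-95,-8.5],[14,45,-95,-8.5],[14,45,-95,-8.5],[14,45,-95,-8.5]]' 60
python3 - <<'E'
from h import *
s=arm.sense();i,d=arm.capture('wrist');c=cam('wrist',s)
cv2.imwrite('pics/w1.png',cv2.resize(i,(800,600)));np.save('pics/w1.npy',d)
print(s['tool_pos'],s['eef_rot'][:,1])
for n,X in [('ring',[.5232,-.0544,.044]),('pin',[.5247,-.0189,.058]),('tip',[.5296,.0125,.044]),('gp',s['tool_pos']+s['eef_rot'][:,0]*.1547)]: print(n,proj(c,X)*800/512)
E
```

```text
time: 2.1
tool_pos: [0.5233, -0.0601, 0.3205]
eef_rot: [[0.0, 0.995, -0.096], [0.001, -0.096, -0.995], [-1.0, 0.0, -0.001]]
wrist_force: [0.2, 0.5, -0.1]
grip_width: 0.704
[ 0.5233 -0.0601  0.3205] [ 0.9954 -0.0956  0.0001]
ring [408.8176 290.1576]
pin [405.0209 231.7937]
tip [408.8034 166.8231]
gp [409.1205 416.2477]
```

View pics/w1.png

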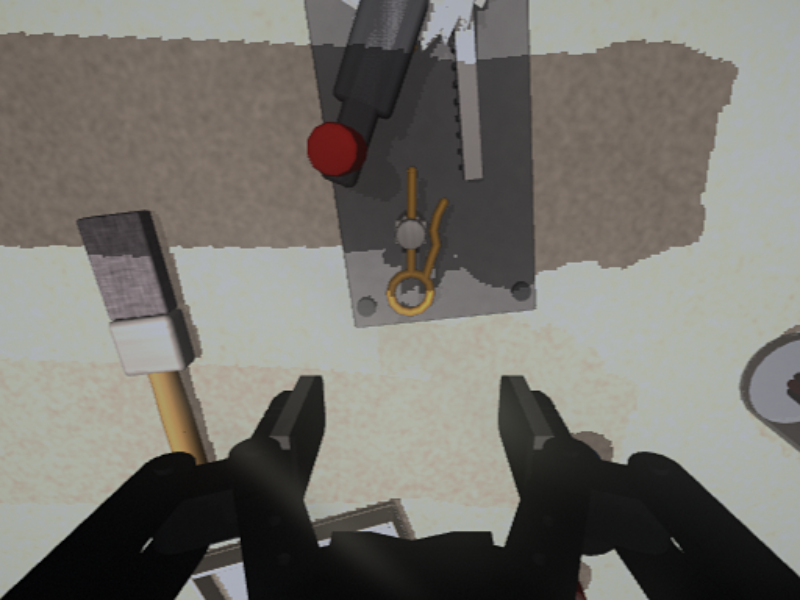

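```bash
python3 -m pendant '[[25,0,-2,0],[50,0,-2,0],[75,0,-2,0],[95,0,-2,0],[110,0,-2,0],[118,0,-2,0],[123,0,-2,0],[123,0,-2,0],[123,0,-2,0],[123,0,-2,0]]' 50
python3 -m pendant '[[0,0,0,0],[0,0,0,0],[0,0,0,0],[0,0,0,0],[0,0,0,0],[0,0,0,0],[0,0,0,0],[0,0,0,0],[0,0,0,0],[0,0,0,0]]' 20 30
python3 - <<'E'
from h import *
s=arm.sense();i,d=arm.capture('wrist')
cv2.imwrite('pics/w2.png',i);print(s['tool_pos'],s['grip_width']*85.4)
E
```

```text
time: 3.15
tool_pos: [0.5239, -0.058, 0.1983]
eef_rot: [[0.001, 0.995, -0.095], [0.001, -0.095, -0.995], [-1.0, 0.001, -0.001]]
wrist_force: [-0.2, 0.0, -0.6]
grip_width: 0.584
time: 4.15
tool_pos: [0.524, -0.058, 0.1985]
eef_rot: [[0.002, 0.995, -0.096], [0.001, -0.096, -0.995], [-1.0, 0.002, -0.001]]
wrist_force: [0.5, -0.3, 6.1]
grip_width: 0.292
[ 0.524  -0.058   0.1985] 24.902898180340664
```

View pics/w2.png

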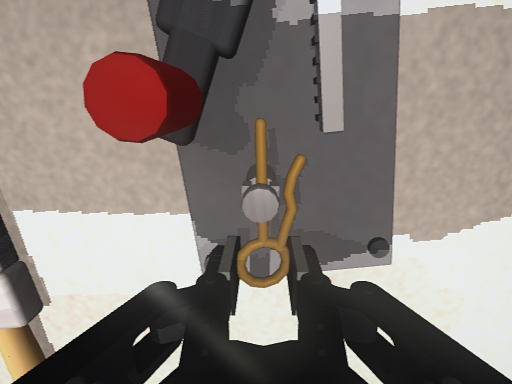

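```bash
python3 -m pendant '[[-0.5,0,3,0],[-0.5,0,9,0],[-0.5,0,16,0],[-0.5,0,23,0],[-0.5,0,30,0],[-0.5,0,37,0],[-0.5,0,44,0],[-0.5,0,51,0],[-0.5,0,57,0],[-0.5,0,60,0]]' 20 30
python3 - <<'E'
from h import *
s=arm.sense();i,d=arm.capture('wrist')
cv2.imwrite('pics/w3.png',i);print(s['tool_pos'],s['grip_width']*85.4)
c=np.array([.423,-.314]);print(shift(s,np.r_[c,.32]-s['tool_pos']))
E
```

```text
time: 5.2
tool_pos: [0.5182, -0.1183, 0.1989]
eef_rot: [[0.002, 0.995, -0.096], [0.001, -0.096, -0.995], [-1.0, 0.002, -0.001]]
wrist_force: [-0.1, -0.7, 0.1]
grip_width: 0.294
[ 0.5182 -0.1183  0.1989] 25.127495141678228
[-121.4179  -75.7547  203.7796]
```

View pics/w3.png

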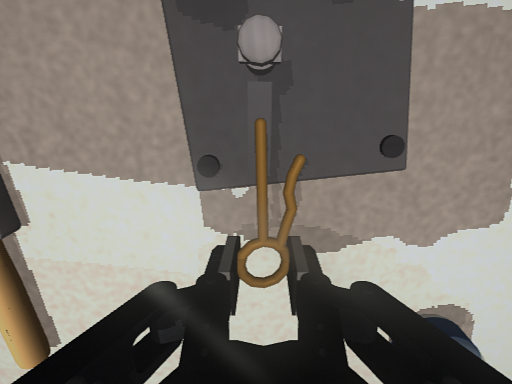

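```bash
python3 -m pendant '[[-20,0,0,0],[-45,0,15,0],[-60,-14,45,0],[-60,-28,85,0],[-60,-41,125,0],[-60,-54,165,0],[-60,-66,203,0],[-60,-74,225,0],[-60,-76,233,0],[-60,-76,233,0]]'
python3 -m pendant '[[20,0,0,0],[40,0,0,0],[58,0,0,0],[68,0,0,0],[74,0,0,0],[77,0,0,0],[78,0,0,0],[78,0,0,0],[78,0,0,0],[78,0,0,0]]'
```

```text
time: 6.25
tool_pos: [0.4198, -0.3436, 0.2585]
eef_rot: [[0.002, 0.995, -0.097], [0.001, -0.097, -0.995], [-1.0, 0.002, -0.001]]
wrist_force: [0.5, -0.4, 0.0]
grip_width: 0.294
time: 7.25
tool_pos: [0.42, -0.3437, 0.181]
eef_rot: [[0.003, 0.995, -0.098], [0.0, -0.098, -0.995], [-1.0, 0.003, -0.001]]
wrist_force: [0.8, 0.3, 0.2]
grip_width: 0.294
```

```bash
python3 -m pendant '[[0,0,0,0],[0,0,0,0],[0,0,0,0],[0,0,0,0],[0,0,0,0],[-10,0,0,0],[-40,0,0,0],[-80,0,0,0],[-120,0,0,0],[-120,0,0,0]]' 45
python3 - <<'E'
from h import *
s=arm.sense();i,d=arm.capture('wrist');c=cam('wrist',s)
i2,_=arm.capture('top')
cv2.imwrite('pics/w4.png',np.hstack([cv2.resize(i,(400,300)),cv2.resize(i2[140:300,330:480],(320,300))]));print(s['tool_pos'],s['grip_width']*85.4)
hub=np.array([.5406,.1096]);k=np.array([.4977,.025])
print(s['eef_rot'],shift(s,np.r_[k,.33]-s['tool_pos']))
E
```

```text
time: 8.25
tool_pos: [0.4204, -0.3443, 0.3077]
eef_rot: [[0.01, 0.995, -0.098], [-0.005, -0.098, -0.995], [-1.0, 0.01, 0.004]]
wrist_force: [1.1, -0.7, -0.5]
grip_width: 0.525
[ 0.4204 -0.3443  0.3077] 44.82904583066088
[[ 0.0096  0.9952 -0.0977]
 [-0.0054 -0.0976 -0.9952]
 [-0.9999  0.0101  0.0045]] [ -23.512    41.0747 -375.0179]
```

View pics/w4.png

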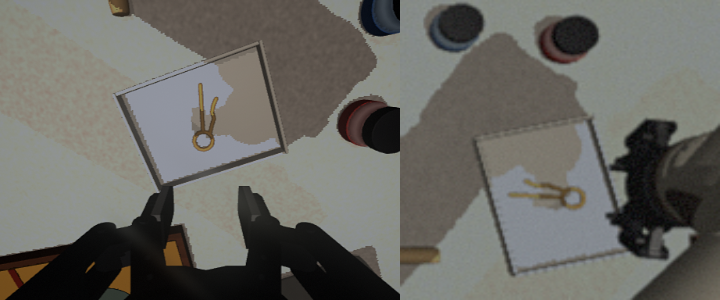

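```bash
python3 -m pendant '[[-15,4,-35,2],[-20,8,-75,5],[-22,13,-120,8],[-23,18,-165,11],[-23,23,-210,14],[-23,28,-255,17],[-23,33,-300,20],[-23,37,-340,20.5],[-23,41,-365,20.5],[-23,41,-375,20.5]]' 45
python3 - <<'E'
from h import *
s=arm.sense();i,d=arm.capture('wrist');c=cam('wrist',s);i2,_=arm.capture('top')
print(s['tool_pos'],s['eef_rot'])
for im,cc,n in [(i,c,'w'),(i2,cam('top'),'t')]:
    hsv=cv2.cvtColor(im,cv2.COLOR_BGR2HSV);m=((hsv[...,0]<8)|(hsv[...,0]>172))&(hsv[...,1]>150)&(hsv[...,2]>50)
    k,l,st,ce=cv2.connectedComponentsWithStats(m.astype(np.uint8))
    for j in range(1,k):
        if st[j,4]>20: print(n,st[j],ce[j],ray(cc,*ce[j],.095),ray(cc,*ce[j],.074))
cv2.imwrite('pics/w5.png',i)
E
```

```text
time: 9.35
tool_pos: [0.4972, 0.0274, 0.3239]
eef_rot: [[0.002, 0.899, -0.438], [-0.001, -0.438, -0.899], [-1.0, 0.003, 0.0]]
wrist_force: [-0.4, 0.0, -0.6]
grip_width: 0.527
[0.4972 0.0274 0.3239] [[ 0.0023  0.8991 -0.4376]
 [-0.0011 -0.4376 -0.8992]
 [-1.      0.0026  0.    ]]
w [249  50   8   7  27] [252.037   52.4815] [0.5388 0.1256 0.095 ] [0.5395 0.1285 0.074 ]
w [263 203  17  23 215] [272.0512 213.4977] [0.5038 0.0224 0.095 ] [0.5008 0.0144 0.074 ]
t [492 380  20   4  51] [502.4314 381.7059] [ 0.1476 -0.4874  0.095 ] [ 0.143  -0.4973  0.074 ]
```

View pics/w5.png

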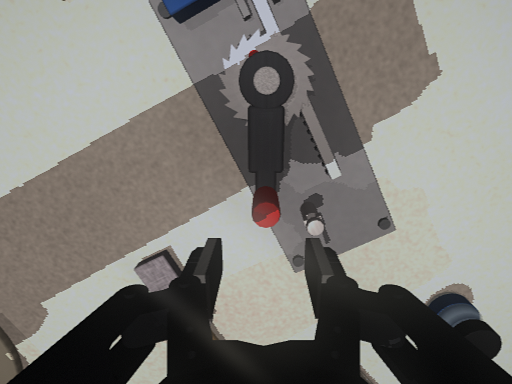

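```bash
python3 - <<'E'
from h import *
import json
s=arm.sense();c=cam('wrist',s)
print('hub',ray(c,268,80,.056),'knobtop',ray(c,266,211,.095),ray(c,266,207,.095),proj(c,[.4977,.025,.095]),proj(c,[.4977,.025,.052]),proj(c,[.5406,.1096,.056]))
print('r', 11*c[0][0,0]/ (c[1]@np.array([.4977,.025,.095])+c[2])[2]/1000)
E
```

```text
hub [0.5424 0.1072 0.056 ] knobtop [0.5004 0.0246 0.095 ] [0.5018 0.0275 0.095 ] [262.4372 212.0777] [262.3933 193.9347] [264.4744  78.0542]
r 14.855249242429506
```

```bash
python3 -m pendant '[[15,3,1.5,0],[35,3,1.5,0],[55,3,1.5,0],[70,3,1.5,0],[80,3,1.5,0],[86,3,1.5,0],[87,3,1.5,0],[87,3,1.5,0],[87,3,1.5,0],[87,3,1.5,0]]' 45
python3 -m pendant '[[0,0,0,0],[0,0,0,0],[0,0,0,0],[0,0,0,0],[0,0,0,0],[0,0,0,0],[0,0,0,0],[0,0,0,0],[0,0,0,0],[0,0,0,0]]' 10 25
```

```text
time: 10.45
tool_pos: [0.4995, 0.0234, 0.2379]
eef_rot: [[0.004, 0.899, -0.438], [-0.001, -0.438, -0.899], [-1.0, 0.004, -0.0]]
wrist_force: [-0.7, -0.3, -0.3]
grip_width: 0.525
time: 11.45
tool_pos: [0.4996, 0.0235, 0.2384]
eef_rot: [[0.004, 0.899, -0.438], [-0.001, -0.438, -0.899], [-1.0, 0.005, -0.001]]
wrist_force: [-0.9, -0.8, 5.5]
grip_width: 0.248
```

```bash
cat > arc.py <<'E'
import sys
from h import *
# plan: arc to handle angle th1 about hub; prints tool rows (n) from present pose
hub=np.array([.5415,.1084]); 
s=arm.sense();R=s['eef_rot'];p=s['tool_pos'];r=p[:2]-hub
th=np.arctan2(r[0],-r[1]);print('theta',th,'r',np.hypot(*r),'force',s['wrist_force'],s['wrist_torque'],'open',s['grip_width']*85.4,'z',p[2],'t',s['time'],'yawdeg',np.degrees(np.arctan2(R[1,1],R[0,1])))
for T in map(float,sys.argv[1:]):
    print('to',T)
    for k in range(1,11):
        a=th+(T-th)*min(1,k/9);q=hub+.095*np.array([np.sin(a),-np.cos(a)])
        d=shift(s,np.r_[q,p[2]]-p);print('[%.0f,%.1f,%.1f,%.1f]'%(d[0],d[1],d[2],-np.degrees(a-th)),end=',')
    print()
E
python3 arc.py -.61 .6
```

```text
theta -0.45795092571821117 r 0.09470845176689859 force [-0.9254 -0.8023  5.4858] [0.0704 0.1927 0.0457] open 21.21310886354036 z 0.23838666791560692 t 11.45 yawdeg -25.976827792335598
to -0.61
[-0,-1.6,0.3,1.0],[-0,-3.2,0.2,1.9],[-0,-4.8,0.1,2.9],[-0,-6.4,0.0,3.9],[-0,-8.0,-0.1,4.8],[-0,-9.6,-0.2,5.8],[-0,-11.2,-0.4,6.8],[-0,-12.8,-0.6,7.7],[-0,-14.4,-0.9,8.7],[-0,-14.4,-0.9,8.7],
to 0.6
[0,11.1,-0.3,-6.7],[0,22.1,-2.2,-13.5],[0,32.8,-5.4,-20.2],[0,43.1,-9.8,-26.9],[0,52.7,-15.4,-33.7],[0,61.7,-22.1,-40.4],[0,69.8,-29.8,-47.1],[0,76.9,-38.4,-53.9],[0,83.0,-47.7,-60.6],[0,83.0,-47.7,-60.6],
```

```bash
python3 -m pendant '[[-0.5,11,0,-6.5],[-0.5,22,-2,-13.5],[-0.5,33,-5.5,-20],[-0.5,43,-10,-27],[-0.5,53,-15.5,-33.5],[-0.5,61.5,-22,-40.5],[-0.5,70,-30,-47],[-0.5,77,-38.5,-54],[-0.5,83,-47.5,-60.5],[-0.5,83,-47.5,-60.5]]'
python3 arc.py -.6
python3 - <<'E'
from h import *
i,d=arm.capture('top');cv2.imwrite('pics/t1.png',cv2.resize(i[140:230,60:310],None,fx=3.2,fy=3.2,interpolation=cv2.INTER_CUBIC))
E
```

```text
time: 12.45
tool_pos: [0.5951, 0.0311, 0.2384]
eef_rot: [[0.002, 0.821, 0.571], [0.001, 0.571, -0.821], [-1.0, 0.002, 0.0]]
wrist_force: [-4.1, 5.3, 1.7]
grip_width: 0.248
theta 0.6064222984095772 r 0.09411610145396486 force [-4.1361  5.3086  1.725 ] [1.1667 0.7869 0.028 ] open 21.145788439492346 z 0.23843321654202299 t 12.45 yawdeg 34.82436817745132
to -0.6
[-0,-12.7,0.0,7.7],[-0,-25.2,-2.5,15.4],[-0,-37.2,-6.7,23.0],[-0,-48.5,-12.5,30.7],[-0,-59.0,-19.7,38.4],[-0,-68.4,-28.3,46.1],[-0,-76.6,-38.1,53.8],[-0,-83.4,-48.8,61.4],[-0,-88.7,-60.4,69.1],[-0,-88.7,-60.4,69.1],
```

View pics/t1.png

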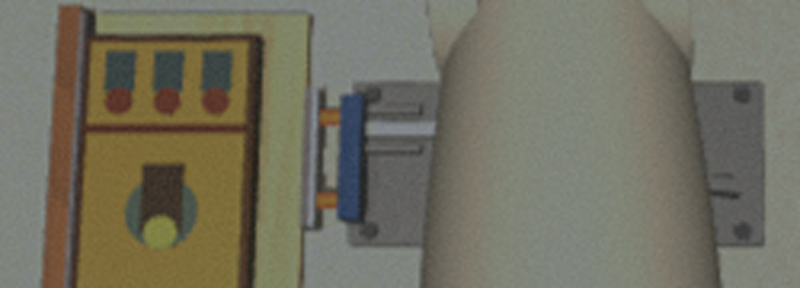

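```bash
python3 -m pendant '[[0,-12.5,0,7.5],[0,-25,-2.5,15.5],[0,-37,-6.5,23],[0,-48.5,-12.5,30.5],[0,-59,-19.5,38.5],[0,-68.5,-28.5,46],[0,-76.5,-38,54],[0,-83.5,-49,61.5],[0,-88.5,-60.5,69],[0,-88.5,-60.5,69]]'
python3 arc.py .6
cat > prof.py <<'E'
import sys
from h import *
def prof(im,d,tag):
    K,R,t=cam('top');v,u=np.mgrid[0:384,0:512]
    P=np.stack([(u-K[0,2])/K[0,0]*d,(v-K[1,2])/K[1,1]*d,d],-1)
    W=(P-t)@R   # R^T (P-t)
    x,y,z=W[...,0],W[...,1],W[...,2]
    hsv=cv2.cvtColor(im,cv2.COLOR_BGR2HSV);h,s_,v_=[hsv[...,i].astype(float) for i in range(3)]
    roi=(y>.12)&(y<.32)&(x>.44)&(x<.64)&(d>0)
    blue=roi&(h>100)&(h<125)&(s_>110)
    orange=roi&(h>8)&(h<20)&(s_>150)&(x>.48)&(x<.6)&(y<.30)&(z<.05)
    for n,m in [('blue',blue)]:
        print(tag,n,m.sum(),'y mean %.4f z %.4f x %.3f..%.3f'%(y[m].mean(),z[m].mean(),x[m].min(),x[m].max()))
    yb=y[blue].mean()
    for a in np.arange(yb-.01,yb+.11,.002):
        m=roi&(abs(y-a)<.0015)&(abs(x-.54)<.018)
        if m.sum(): print('%.0f:z%.0f,%d/%d'%((a-yb)*1e3,np.median(z[m])*1e3,np.median(v_[m]),np.median(h[m])),end=' ')
    print()
if len(sys.argv)>1: prof(cv2.imread('pics/top0.png'),np.load('pics/top0.npy'),'start')
i,d=arm.capture('top');prof(i,d,'now')
E
python3 prof.py 0
```

```text
time: 13.5
tool_pos: [0.4867, 0.0307, 0.2384]
eef_rot: [[0.001, 0.824, -0.566], [0.0, -0.566, -0.824], [-1.0, 0.001, -0.001]]
wrist_force: [-3.1, -3.2, 4.6]
grip_width: 0.25
theta -0.6139509984095262 r 0.09509230602373445 force [-3.0602 -3.2282  4.5736] [-0.5087  0.5093  0.0123] open 21.338276139813043 z 0.23840820914821098 t 13.5 yawdeg -34.471287992353645
to 0.6
[0,12.8,-0.8,-7.7],[0,25.4,-3.2,-15.5],[0,37.5,-7.3,-23.2],[0,49.0,-13.0,-30.9],[0,59.6,-20.2,-38.6],[0,69.1,-28.7,-46.4],[0,77.4,-38.4,-54.1],[0,84.4,-49.2,-61.8],[0,89.8,-60.8,-69.6],[0,89.8,-60.8,-69.6],
start blue 190 y mean 0.1920 z 0.0405 x 0.496..0.582
-10:z11,92/30 -8:z19,75/75 -6:z31,63/108 -4:z40,98/109 -2:z41,97/109 0:z41,96/108 2:z41,95/109 4:z40,95/108 6:z40,92/109 8:z41,90/109 10:z38,94/110 12:z25,103/20 14:z12,95/24 16:z12,92/15 18:z11,93/25 20:z11,95/30 22:z9,93/30 24:z25,85/30 26:z27,88/45 28:z36,123/101 30:z40,102/75 32:z39,101/12 34:z39,105/15 36:z39,115/40 42:z4,125/45 44:z1,127/45 46:z1,134/60 48:z-0,134/60 50:z1,135/68 52:z1,135/60 54:z1,134/55 56:z2,118/36 58:z8,116/24 60:z11,133/34 62:z11,134/34 64:z
[... 460 characters left out ...]
,94/109 2:z41,93/109 4:z40,92/109 6:z40,91/109 8:z39,94/109 10:z37,99/76 16:z3,108/50 18:z2,114/42 20:z-0,131/35 22:z-0,131/36 24:z19,79/36 26:z25,83/41 28:z38,127/107 30:z39,100/150 32:z38,97/13 34:z38,107/28 36:z38,111/30 42:z12,131/34 44:z11,131/34 46:z11,130/34 48:z11,130/33 50:z10,128/32 52:z11,127/31 54:z10,126/30 56:z10,126/31 58:z11,130/33 60:z11,130/35 62:z10,130/34 64:z10,130/33 66:z10,128/32 68:z11,126/26 70:z12,119/25 72:z20,54/22 74:z31,64/13 76:z33,74/15 78:z33,92/20 80:z34,126/23 82:z33,125/23 84:z33,124/23 86:z33,124/23 88:z32,124/22 90:z34,124/23 92:z33,124/22 94:z33,124/22 96:z34,124/22 98:z33,124/22 100:z33,124/23 102:z32,124/22 104:z33,124/22 106:z34,124/23 108:z33,124/23
```

```bash
python3 -m pendant '[[0,13,-1,-7.5],[0,25.5,-3,-15.5],[0,37.5,-7.5,-23],[0,49,-13,-31],[0,59.5,-20,-38.5],[0,69,-28.5,-46.5],[0,77.5,-38.5,-54],[0,84.5,-49,-62],[0,90,-61,-69.5],[0,90,-61,-69.5]]'
python3 arc.py -.6; python3 prof.py
```

```text
time: 14.55
tool_pos: [0.5967, 0.0315, 0.2384]
eef_rot: [[0.0, 0.811, 0.586], [0.003, 0.586, -0.811], [-1.0, 0.002, -0.002]]
wrist_force: [-8.0, 6.5, 7.3]
grip_width: 0.249
theta 0.6224485527329281 r 0.09468933712914109 force [-7.9535  6.4889  7.2794] [1.2946 1.3842 0.1652] open 21.234516376489122 z 0.23836671644413068 t 14.55 yawdeg 35.85256200403636
to -0.6
[-0,-12.9,-0.6,7.8],[-0,-25.5,-3.3,15.6],[-0,-37.6,-7.6,23.3],[-0,-49.1,-13.5,31.1],[-0,-59.6,-21.0,38.9],[-0,-69.0,-29.8,46.7],[-0,-77.2,-39.7,54.5],[-0,-83.9,-50.7,62.3],[-0,-89.1,-62.6,70.0],[-0,-89.1,-62.6,70.0],
now blue 175 y mean 0.2260 z 0.0405 x 0.495..0.581
-10:z8,102/37 -8:z22,61/48 -6:z26,76/106 -4:z39,94/107 -2:z40,95/109 0:z41,95/109 2:z41,93/109 4:z40,92/109 6:z40,92/109 8:z40,99/106 10:z37,102/104 18:z2,117/41 20:z1,131/38 22:z2,120/34 24:z11,90/22 26:z27,84/30 28:z37,131/107 30:z38,113/117 32:z38,98/18 34:z38,103/24 36:z37,110/26 42:z12,124/33 44:z11,130/34 46:z11,133/34 48:z12,130/32 50:z11,128/26 52:z10,128/26 54:z16,57/23 56:z25,55/15 58:z32,72/13 60:z33,87/19 62:z33,117/22 64:z33,125/23 66:z33,126/22 68:z33,125/23 70:z33,125/22 72:z32,125/22 74:z33,125/22 76:z33,124/22 78:z33,125/22 80:z34,125/22 82:z34,125/23 84:z34,125/23 86:z34,126/22 88:z32,125/22 90:z32,126/23 92:z33,126/22 94:z33,123/22
```

```bash
python3 -m pendant '[[0,-13,-0.5,8],[0,-25.5,-3.5,15.5],[0,-37.5,-7.5,23.5],[0,-49,-13.5,31],[0,-59.5,-21,39],[0,-69,-30,46.5],[0,-77,-39.5,54.5],[0,-84,-50.5,62],[0,-89,-62.5,70],[0,-89,-62.5,70]]'
python3 arc.py .6
```

```text
time: 15.6
tool_pos: [0.487, 0.0302, 0.2384]
eef_rot: [[-0.001, 0.825, -0.565], [0.002, -0.565, -0.825], [-1.0, -0.002, -0.001]]
wrist_force: [-3.2, -3.7, 3.5]
grip_width: 0.251
theta -0.6080943587030533 r 0.0953408388676582 force [-3.2263 -3.75    3.5288] [-0.8032  0.6029  0.1018] open 21.468336998782906 z 0.23839133088822548 t 15.6 yawdeg -34.36971638538051
to 0.6
[-0,12.7,-1.1,-7.7],[-0,25.2,-3.5,-15.4],[-0,37.3,-7.6,-23.1],[-0,48.7,-13.3,-30.8],[-0,59.3,-20.5,-38.5],[-0,68.7,-29.0,-46.1],[-0,77.0,-38.7,-53.8],[-0,83.9,-49.4,-61.5],[-0,89.3,-60.9,-69.2],[-0,89.3,-60.9,-69.2],
```

```bash
python3 -m pendant '[[0,13,-1,-7.5],[0,25,-3.5,-15.5],[0,37.5,-7.5,-23],[0,48.5,-13.5,-31],[0,59.5,-20.5,-38.5],[0,68.5,-29,-46],[0,77,-38.5,-54],[0,84,-49.5,-61.5],[0,89.5,-61,-69],[0,89.5,-61,-69]]'
python3 arc.py -.6; python3 prof.py
python3 - <<'E'
from h import *
i,d=arm.capture('top');j,_=arm.capture('scene');c=cam('scene');u,v=proj(c,[.54,.25,.03]).astype(int);print(u,v)
cv2.imwrite('pics/t2.png',np.hstack([cv2.resize(i[150:230,70:190],(480,320),interpolation=cv2.INTER_CUBIC),cv2.resize(j[v-40:v+40,u-40:u+40],(320,320),interpolation=cv2.INTER_CUBIC)]))
E
```

```text
time: 16.6
tool_pos: [0.5967, 0.031, 0.2383]
eef_rot: [[-0.001, 0.817, 0.577], [0.004, 0.577, -0.816], [-1.0, 0.002, -0.004]]
wrist_force: [-4.9, 4.9, 7.6]
grip_width: 0.251
theta 0.6189291991404225 r 0.09508655689439839 force [-4.9012  4.8583  7.6393] [1.0337 0.8611 0.1017] open 21.41143731860516 z 0.23834763114810797 t 16.6 yawdeg 35.263756990706625
to -0.6
[-0,-12.8,-0.9,7.8],[-0,-25.4,-3.5,15.5],[-0,-37.6,-7.7,23.3],[-0,-49.0,-13.5,31.0],[-0,-59.6,-20.8,38.8],[-0,-69.1,-29.5,46.6],[0,-77.3,-39.4,54.3],[0,-84.1,-50.3,62.1],[0,-89.4,-62.0,69.8],[0,-89.4,-62.0,69.8],
now blue 179 y mean 0.2432 z 0.0404 x 0.496..0.579
-10:z-0,130/39 -8:z21,62/42 -6:z28,67/100 -4:z39,96/108 -2:z41,95/109 0:z40,94/109 2:z40,93/109 4:z41,92/109 6:z41,91/109 8:z39,91/107 10:z38,97/43 14:z14,99/32 16:z11,109/29 18:z10,128/28 20:z10,129/25 22:z11,128/26 24:z21,96/29 26:z28,79/41 28:z39,130/107 30:z38,101/12 32:z38,97/9 34:z38,90/10 36:z36,73/11 38:z32,58/11 40:z31,66/11 42:z32,78/15 44:z32,97/20 46:z32,126/22 48:z33,126/22 50:z33,125/23 52:z34,125/22 54:z34,125/22 56:z34,124/22 58:z34,124/23 60:z33,125/22 62:z34,125/22 64:z34,125/23 66:z34,126/22 68:z34,125/22 70:z34,124/23 72:z33,125/22 74:z33,124/23 76:z34,126/22 78:z36,122/22 
321 287
```

View pics/t2.png

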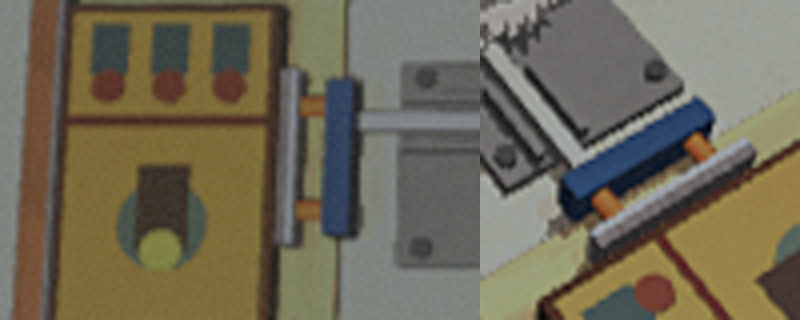

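```bash
cat > gap.py <<'E'
from h import *
def gap(im,tag):
    c=cam('top');ys=np.arange(.15,.34,.0005);xs=np.arange(.500,.581,.001)
    X=np.stack(np.meshgrid(xs,ys,indexing='ij'),-1);X=np.concatenate([X,np.full(X.shape[:2]+(1,),.039)],-1)
    K,R,t=c;q=(X@R.T+t)@K.T;q=(q[...,:2]/q[...,2:]).astype(np.float32)
    f=cv2.remap(im.astype(np.float32),q[...,0],q[...,1],cv2.INTER_LINEAR)
    xm=(xs>.522)&(xs<.560)
    p=(f[xm][...,0]-f[xm][...,2]).mean(0);yel=(f[xm][...,2]-f[xm][...,0]).mean(0)
    k=p.argmax();w=np.clip(p[k-20:k+21],15,None)-15;b=(w*ys[k-20:k+21]).sum()/w.sum()
    j=np.searchsorted(ys,b+.013);e=np.searchsorted(ys,b+.036);r=p[j:e];m=j+r.argmax();w=np.clip(p[m-8:m+9]-p[m]*.3,0,None);a=(w*ys[m-8:m+9]).sum()/w.sum()
    j=np.searchsorted(ys,a+.008);l=yel[j:];hi=np.median(yel[-40:])
    print(tag,'jaw %.2f plate %.2f sep %.2f'%(b*1e3,a*1e3,(a-b)*1e3),'peak %.0f'%p[m])
    g=np.abs(yel-70);return f
if __name__=='__main__':
    gap(cv2.imread('pics/top0.png'),'start')
    gap(np.mean([arm.capture('top')[0] for _ in range(3)],0),'now')
E
python3 gap.py; python3 arc.py -.6 | head -1
```

```text
start jaw 192.21 plate 218.60 sep 26.39 peak 9
now jaw 243.18 plate 269.61 sep 26.42 peak 8
theta 0.6094922620105727 r 0.09507426333795997 force [-4.28    6.5867  5.9373] [ 1.1267  0.6351 -0.0172] open 21.32293556951245 z 0.2383604714207912 t 16.9 yawdeg 34.97182449410564
```

```bash
python3 -m pendant '[[0,-13,-1,8],[0,-25.5,-3.5,15.5],[0,-37.5,-7.5,23.5],[0,-49,-13.5,31],[0,-59.5,-21,39],[0,-69,-29.5,46.5],[0,-77.5,-39.5,54.5],[0,-84,-50.5,62],[0,-89.5,-62,70],[0,-89.5,-62,70]]'
python3 gap.py; python3 arc.py .03
```

```text
time: 17.9
tool_pos: [0.4867, 0.0301, 0.2384]
eef_rot: [[-0.001, 0.82, -0.573], [0.004, -0.573, -0.82], [-1.0, -0.003, -0.003]]
wrist_force: [-2.6, -0.9, 2.8]
grip_width: 0.246
start jaw 192.21 plate 218.60 sep 26.39 peak 9
now jaw 243.19 plate 269.62 sep 26.43 peak 8
theta -0.602076496559296 r 0.09554763782872386 force [-4.7111 -1.4158  5.2699] [-0.4121  0.8564  0.2928] open 21.110133448818363 z 0.23837372351298625 t 18.05 yawdeg -34.75701605532561
to 0.03
[-0,6.7,-0.8,-4.0],[-0,13.3,-1.5,-8.0],[-0,19.9,-2.7,-12.1],[-0,26.3,-4.4,-16.1],[-0,32.6,-6.5,-20.1],[-0,38.8,-9.0,-24.1],[-0,44.8,-12.0,-28.2],[-0,50.5,-15.4,-32.2],[-0,56.0,-19.2,-36.2],[-0,56.0,-19.2,-36.2],
```

```bash
python3 -m pendant '[[0,6.5,-1,-4],[0,13.5,-1.5,-8],[0,20,-2.5,-12],[0,26.5,-4.5,-16],[0,32.5,-6.5,-20],[0,39,-9,-24],[0,45,-12,-28],[0,50.5,-15.5,-32],[0,56,-19,-36],[0,56,-19,-36]]'
python3 gap.py; python3 arc.py .15 .25
```

```text
time: 19.05
tool_pos: [0.5455, 0.0133, 0.2384]
eef_rot: [[-0.0, 1.0, 0.028], [0.005, 0.028, -1.0], [-1.0, -0.0, -0.005]]
wrist_force: [-2.3, 2.3, 5.9]
grip_width: 0.247
start jaw 192.21 plate 218.60 sep 26.39 peak 9
now jaw 249.85 plate 272.65 sep 22.81 peak 8
theta 0.03849797411748527 r 0.09516852841528016 force [-1.9308  2.053   4.3288] [0.4509 0.3038 0.0927] open 21.053306039343294 z 0.23834934790643905 t 19.2 yawdeg 1.4518551330901182
to 0.15
[0,1.2,-0.2,-0.7],[0,2.4,-0.2,-1.4],[0,3.5,-0.3,-2.1],[0,4.7,-0.3,-2.8],[0,5.9,-0.4,-3.5],[0,7.0,-0.5,-4.3],[0,8.2,-0.6,-5.0],[0,9.4,-0.8,-5.7],[0,10.6,-0.9,-6.4],[0,10.6,-0.9,-6.4],
to 0.25
[0,2.2,-0.2,-1.3],[0,4.5,-0.3,-2.7],[0,6.7,-0.5,-4.0],[0,8.9,-0.7,-5.4],[0,11.1,-1.0,-6.7],[0,13.3,-1.3,-8.1],[0,15.5,-1.7,-9.4],[0,17.7,-2.1,-10.8],[0,19.9,-2.5,-12.1],[0,19.9,-2.5,-12.1],
```

```bash
python3 -m pendant '[[0,2.5,0,-1.5],[0,5,-0.5,-3],[0,7.5,-0.5,-4.5],[0,10,-1,-6],[0,12.5,-1,-7.5],[0,15,-1.5,-9],[0,17.5,-2,-10.5],[0,20,-2.5,-12],[0,22.5,-3,-13.8],[0,22.5,-3,-13.8]]'
python3 gap.py; python3 arc.py -.64
python3 - <<'E'
from h import *
i,d=arm.capture('top');cv2.imwrite('pics/t3full.png',i)
E
python3 prof.py
```

```text
time: 20.2
tool_pos: [0.5683, 0.017, 0.2384]
eef_rot: [[-0.0, 0.964, 0.268], [0.006, 0.268, -0.964], [-1.0, 0.001, -0.006]]
wrist_force: [-3.9, 3.0, 6.4]
grip_width: 0.25
start jaw 192.21 plate 218.60 sep 26.39 peak 9
now jaw 254.05 plate 272.70 sep 18.65 peak 8
theta 0.2838379755660523 r 0.095238141837131 force [-3.2179  3.5759  5.3699] [0.5858 0.7364 0.116 ] open 21.341507807279655 z 0.2383756987853231 t 20.35 yawdeg 15.459350251503404
to -0.64
[-0,-9.7,-0.6,5.9],[-0,-19.4,-2.0,11.8],[-0,-28.9,-4.3,17.6],[-0,-38.0,-7.6,23.5],[0,-46.8,-11.8,29.4],[0,-55.1,-16.9,35.3],[0,-62.9,-22.8,41.2],[0,-70.0,-29.5,47.1],[0,-76.3,-36.9,52.9],[0,-76.3,-36.9,52.9],
now blue 165 y mean 0.2535 z 0.0405 x 0.495..0.581
-10:z1,131/40 -8:z3,122/42 -6:z26,63/90 -4:z32,89/108 -2:z41,94/109 0:z41,93/109 2:z41,93/109 4:z41,92/110 6:z41,91/109 8:z40,88/109 10:z39,90/91 16:z27,71/30 18:z27,74/30 20:z38,133/105 22:z39,111/106 24:z38,99/10 26:z39,93/8 28:z39,87/10 30:z32,73/11 32:z32,80/14 34:z33,107/21 36:z34,125/23 38:z34,125/23 40:z34,125/23 42:z34,124/23 44:z32,123/22 46:z33,125/22 48:z33,124/22 50:z34,124/22 52:z34,124/23 54:z33,125/22 56:z33,124/22 58:z34,124/22 60:z34,123/23 62:z33,124/22 64:z32,125/22 66:z33,125/22
```

```bash
python3 -m pendant '[[0,-9.5,-0.5,6],[0,-19.5,-2,12],[0,-29,-4.5,17.5],[0,-38,-7.5,23.5],[0,-47,-12,29.5],[0,-55,-17,35.5],[0,-63,-23,41],[0,-70,-29.5,47],[0,-76,-36.5,52.5],[0,-76,-36.5,52.5]]'
python3 gap.py; python3 arc.py -.67
```

```text
time: 21.45
tool_pos: [0.4849, 0.0314, 0.2384]
eef_rot: [[-0.001, 0.798, -0.603], [0.004, -0.603, -0.798], [-1.0, -0.003, -0.003]]
wrist_force: [-5.1, -7.6, 4.5]
grip_width: 0.248
start jaw 192.21 plate 218.60 sep 26.39 peak 9
now jaw 254.05 plate 272.65 sep 18.60 peak 8
theta -0.6274414390040195 r 0.09556178971385507 force [-5.734  -7.1271  5.1678] [-1.4288  0.9207  0.0563] open 21.358612580782232 z 0.23837103913568208 t 21.6 yawdeg -36.912020454175725
to -0.67
[0,-0.5,-0.6,0.3],[0,-0.9,-0.6,0.5],[0,-1.4,-0.5,0.8],[0,-1.8,-0.5,1.1],[0,-2.3,-0.6,1.4],[0,-2.7,-0.6,1.6],[0,-3.2,-0.6,1.9],[0,-3.6,-0.6,2.2],[0,-4.1,-0.6,2.4],[0,-4.1,-0.6,2.4],
```

```bash
python3 -m pendant '[[0,-0.5,-0.5,0.3],[0,-1,-0.5,0.6],[0,-1.5,-0.5,0.9],[0,-2,-0.5,1.2],[0,-2.3,-0.5,1.4],[0,-2.6,-0.5,1.6],[0,-3,-0.5,1.8],[0,-3.3,-0.5,2],[0,-3.5,-0.5,2],[0,-3.5,-0.5,2]]'
python3 arc.py -.68; python3 -c "
from h import *
s=arm.sense();print(s['eef_rot'].T@s['wrist_force'])"
```

```text
time: 22.6
tool_pos: [0.4836, 0.0327, 0.2384]
eef_rot: [[-0.0, 0.78, -0.626], [0.001, -0.626, -0.78], [-1.0, -0.001, -0.001]]
wrist_force: [-1.5, -6.3, 4.0]
grip_width: 0.248
theta -0.6527544419265583 r 0.09535163686355119 force [-1.4674 -6.346   4.0158] [-1.423   0.3711  0.2331] open 21.21943708085843 z 0.2383644162532783 t 22.6 yawdeg -38.77297336273454
to -0.68
[0,-0.3,-0.3,0.2],[0,-0.6,-0.3,0.3],[0,-0.9,-0.3,0.5],[0,-1.2,-0.3,0.7],[0,-1.4,-0.3,0.9],[0,-1.7,-0.3,1.0],[0,-2.0,-0.3,1.2],[0,-2.3,-0.3,1.4],[0,-2.6,-0.3,1.6],[0,-2.6,-0.3,1.6],
[-4.0242  2.8252  5.863 ]
```

```bash
python3 -m pendant '[[0,-0.5,0,0.3],[0,-1,0,0.6],[0,-1.5,0,0.9],[0,-2,0,1.2],[0,-2.3,0,1.4],[0,-2.6,0,1.6],[0,-3,0,1.8],[0,-3,0,2],[0,-3,0,2],[0,-3,0,2]]'
python3 arc.py; python3 -c "
from h import *
s=arm.sense();print(s['eef_rot'].T@s['wrist_force'])"
```

```text
time: 23.6
tool_pos: [0.483, 0.0336, 0.2385]
eef_rot: [[0.004, 0.757, -0.653], [-0.001, -0.653, -0.757], [-1.0, 0.004, -0.002]]
wrist_force: [10.3, -11.1, -3.1]
grip_width: 0.248
theta -0.6638851927821249 r 0.09498516782128032 force [ 10.2984 -11.064   -3.0845] [-2.0162 -1.9579  0.0676] open 21.169629576008013 z 0.2384657760053024 t 23.6 yawdeg -40.77777809049567
[ 3.1432 15.0119  1.657 ]
```

```bash
python3 -m pendant '[[0,0,0,0],[0,0,0,0],[0,0,0,0],[0,0,0,0],[0,0,0,0],[-10,0,0,0],[-40,0,0,0],[-80,0,0,0],[-120,0,0,0],[-130,0,0,0]]' 45
python3 -m pendant '[[0,0,30,0],[0,0,70,0],[0,0,110,0],[0,0,150,0],[0,0,190,0],[0,0,230,0],[0,0,250,0],[0,0,250,0],[0,0,250,0],[0,0,250,0]]'
python3 gap.py
python3 - <<'E'
from h import *
s=arm.sense();i,d=arm.capture('top');cv2.imwrite('pics/t4.png',cv2.resize(i[100:310,60:480],None,fx=1.9,fy=1.9,interpolation=cv2.INTER_CUBIC));cv2.imwrite('pics/t4full.png',i)
c=cam('top')
hsv=cv2.cvtColor(i,cv2.COLOR_BGR2HSV);m=((hsv[...,0]<8)|(hsv[...,0]>172))&(hsv[...,1]>130)&(hsv[...,2]>50)
k,l,st,ce=cv2.connectedComponentsWithStats(m.astype(np.uint8))
for j in range(1,k):
    if st[j,4]>20: 
        q=ray(c,*ce[j],.095);r=q[:2]-[.5406,.1096];print(st[j],q,np.arctan2(r[0],-r[1]))
E
```

```text
time: 24.6
tool_pos: [0.4826, 0.0338, 0.3738]
eef_rot: [[0.011, 0.757, -0.653], [-0.001, -0.653, -0.757], [-1.0, 0.009, -0.006]]
wrist_force: [-0.2, 0.0, -0.2]
grip_width: 0.523
time: 25.6
tool_pos: [0.3197, -0.1551, 0.3723]
eef_rot: [[0.011, 0.758, -0.652], [-0.001, -0.653, -0.758], [-1.0, 0.009, -0.006]]
wrist_force: [1.0, 0.3, 0.6]
grip_width: 0.53
start jaw 192.21 plate 218.60 sep 26.39 peak 9
now jaw 254.02 plate 272.66 sep 18.64 peak 8
[ 94 168   7   7  24] [0.5667 0.3561 0.095 ] 3.0362419484924996
[109 168   7   7  24] [0.5666 0.3229 0.095 ] 3.0204265811601645
[124 169   7   6  25] [0.5665 0.2909 0.095 ] 2.9996195587943313
[241 207   9  10  72] [0.4828 0.0334 0.095 ] -0.6488177890981209
[ 81 310   8   9  31] [0.2658 0.3635 0.095 ] -2.316586903541941
[ 83 320   9  10  41] [0.2441 0.3558 0.095 ] -2.263884746616773
[ 86 330   9  10  45] [0.2227 0.3486 0.095 ] -2.2154653762554997
[491 379  21   5  72] [ 0.1477 -0.4869  0.095 ] -0.5824464720520905
```

View pics/t4.png

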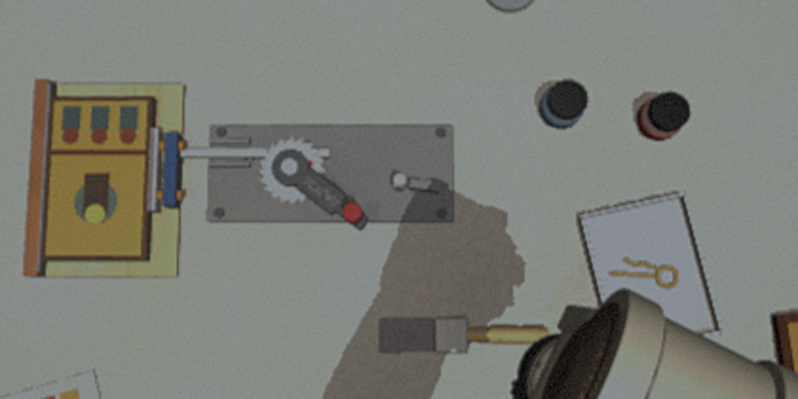

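```bash
python3 - <<'E'
from h import *
a,b=[cv2.cvtColor(cv2.imread(f'pics/{n}.png'),cv2.COLOR_BGR2GRAY).astype(np.float32) for n in('top0','t4full')]
for n,s in [('panel',np.s_[155:232,88:137]),('jarB',np.s_[138:170,338:374]),('jarA',np.s_[145:176,392:428])]:print(n,'px shift',cv2.phaseCorrelate(a[s],b[s]))
arm.finish_job()
E
```

```text
panel px shift ((0.005407290852932789, -0.05679599902867949), 1.0234396396279335)
jarB px shift ((0.0784668832438058, -0.002561755872125815), 0.9235203849772612)
jarA px shift ((-0.2124940341376238, -0.052923053177043045), 0.9142085355189111)
the job is handed in; nothing more can be done
```

The job is done and handed in at about 26 s of the 72 s allowed. I pulled the spring clip straight out about 60 mm along its leg and put it in the white dish. I then worked the ratchet handle through three full strokes and one partial one, swung it back to its near stop, let go and backed the arm away.

What the last checks showed:
- **Pad:** it is pressed back about 7.75 mm of its 16 mm travel. The jaw and the pad's backing plate stayed put when the handle swung back and after I let go.
- **Handle:** it stopped against about 15 N of resistance, and the overhead camera puts it at about -0.65 to -0.66 rad, which is the near stop.
- **Panel:** it moved less than 0.1 pixel (about 0.2 mm) in the overhead images.
- **Jars:** both are standing. The blue-label jar moved less than 0.1 pixel. The red-label jar read 0.2 pixel (about 0.4 mm), which I take as image noise since the arm never went near it.
- **Clip:** it is lying flat in the dish.

One small disagreement: the wrist and overhead cameras differed by about 2 mm on where the axle is. That is within their calibration, so I used the average. It caused only a few newtons of sideways force during the strokes. No check failed.

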